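# Rehang the lift-off guard gate

## Robot

A 6-joint arm with a two-finger parallel gripper is mounted at the origin on a cart in front of the work surface, level with it; the furniture and walls round the work are solid. World frame = base frame: x ahead of the robot, y to its left, z up, the work surface at z = 0. Lengths are in m, angles in rad, forces in N, time in s.
With the tool pointing down it reaches from about 0.35 to 0.85 m from the base axis. Payload 8.1 kg.
Tool frame: the origin (TCP) lies at the very end of the fingers, on their centre line; the grasp point (between the pads) lies ctrl.grasp_offset behind it (ctrl.grasp_offset is the distance from the TCP to the grasp point, in m); z points along the fingers, y is the line along which they close (so a half turn about z gives the same grasp; the last joint's range is limited). The gripper opens to 85 mm and grips with 20 to 120 N. Pads are 22 mm wide; open, the fingers measure 114 mm over their backs; the gripper's body (76 mm by 85 mm) begins 54 mm behind the grasp point. The pads swing forward as they close: fully open they stand 13 mm farther back than shut.
Start: joints at [-1.289, 0.13, 1.488, -0, 1.523, -0.085], TCP at [0.215, -0.56, 0.231] pointing down, gripper open.
Joint ranges: [-2.96, 2.96], [-0.89, 2.26], [0.02, 2.5], [-1.34, 4.48], [0, 2.73], [-2.66, 2.66]. Speed limits (rad/s): [2.39, 2.39, 2.79, 3.14, 3.14, 3.14].

## Interface

Orientations are given as a unit quaternion [w, x, y, z].
In Python, from cell import ctrl gives the robot as it stands.
- The arm moves only by the shell command python3 steer.py 'ROWS' [FORCE]. ROWS is a JSON list of rows, 1 to 5 of them, each an object with the fields tx, ty, tz (the shift in fractions of the full range, 1 being 0.8 m), rz (a turn about the tool's z in normalised numbers (1 is pi/2 rad)), finger_gap (the opening from 0.0 (shut) to 1.0 (fully open)); a field left out counts as zero (the opening has to be given); each row shifts and turns the commanded pose from where the row before left it, along the tool's axes as they then stand; what a row does not reach is not made up. A row lasts 1/8 s, in which the tool goes at most 0.0625 m and 0.188 rad, less where a joint would pass 70% of its speed; a pose out of reach is approached as far as the arm can. The fingers move at their own pace and stop on an object; FORCE is the grip in N (left out, the last holds). Time passes only in rows, so rows that do not move let the fingers close. It prints the time, the measured TCP pose, the force, the opening and the grip force at its end. A shift or turn number past 1, either way, is cut back to 1. Input that does not fit is refused with a message, and nothing moves.
- ctrl.sense(): the state, without advancing time (a new reading comes with each control period).
- ctrl.camera(name): name is "side" or "top" or "wrist"; returns (picture, depth): 420x560x3 uint8, red, green, blue; 420x560 float32, m along the optical axis (not along the pixel's ray), 0 where there is no reading.
- ctrl.get_calibration(name): a dict with "camera_matrix" (3x3 intrinsics, pixels), "R" (3x3) and "t" (3): a world point X has camera coordinates R X + t. Camera axes: x right, y down, z forward; pixel columns grow to the right and rows downward; lengths in m; the calibration is good to about 2 mm. A picture is of the moment at which its call begins: read the wrist's pose just before it. get_calibration takes no time and is no camera call; for the wrist camera it gives the pose at the moment of the call.
- ctrl.sign_off(): hands the job in; it is judged then, once.
The state is a dict: "time": time; "q": joint angles; "qd": joint speeds; "joint_torque": joint torques, N m; "tcp_pos": TCP position; "ee_rot": TCP orientation; "wrist_force": force on the tool from outside, world axes, zero at the start; "moment": the same for the moment, N m; "finger_gap": opening from 0.0 (shut) to 1.0 (fully open); "grip_force": force on a finger pad.
Only numpy, scipy, OpenCV 4.12 (cv2) and the standard library are available. Lean on these libraries where they do the work, as an engineer would, in place of code of your own. Each camera call takes 0.05 s, during which the arm holds its last target. There are 200 camera calls.

## Task

Lift the guard gate out of its rest, hang it on the two upright hinge pins of the guard frame so that both eyes are fully home, and leave it closed against the rubber bumper of the strike post. Do not shift or knock over the other things on the bench.

Things in the scene. Friction and masses are not known exactly. Their poses are not given: they have to be found in the camera images.
- guard_frame: Guard frame, fixed: grey base plate x -33 to 62, y -125 to 125 mm, 8 mm thick. Origin on the bench, z up, y along the plate; the gate opens to -x (robot side). Near y = 90: hinge post, 18 mm square, 130 mm high, axis at x = 34 mm, foot 34 mm square. Two arms (14 wide, 8 thick, tops 30 and 110 mm above the bench) reach from it to x = 0 and bear the pins.
- slot_middle (a point): Fixed point of the frame (x 0, y 90, z 30 mm): foot of the lower pin if the post stood mid-slot. The hinge post with its arms and pins is clamped (holds 80 N) in a slot along frame y, each time elsewhere, up to 7 mm either way; this is NOT reported and must be felt or seen.
- upper_slot_middle (a point): As slot_middle, for the upper pin (frame x 0, y 90, z 110 mm). Each pin is upright, 9 mm in diameter, 16 mm tall, its top 4 mm tapered to 4 mm diameter, and stands on a round shoulder 18 mm in diameter.
- bumper (a point): Middle of the face of the strike post's rubber bumper (frame x 7, y -68, z 70 mm), 14 mm wide, 60 mm high, facing -x. The strike post behind it is 18 mm square and 108 mm high, at frame x 22, y -68 mm.
- gate: Loose gate, about 0.3 kg: framed dark sheet standing upright, 10 mm thick (x), 150 wide (y -75 to 75), 134 high. Origin at the middle of its lower edge; z up, y towards the hinge side. Fully home, its lower edge is 16 mm above the bench. Bring it in sideways from frame -x with the lower edge 33 to 71 mm up (lower eye between lower pin and upper arm), then lower it.
- lower_eye (a point): Centre of the underside of the gate's lower eye (gate x 0, y 90, z 14 mm). Each eye is an upright steel tube open at both ends: outer diameter 22, bore 12, length 16 mm. Home, this point is 30 mm above the bench.
- upper_eye (a point): Centre of the underside of the gate's upper eye (gate x 0, y 90, z 94 mm); home, 110 mm above the bench.
- free_edge (a point): Middle of the gate's free upright edge (gate x 0, y -75, z 67 mm). Closed, the gate's y runs along the frame's y and its face meets the bumper; it swings easily on the pins and stays where it is left.
- grip (a point): Middle of the top of the gate's top rail (gate x 0, y 0, z 134 mm), a plain bar 10 mm thick and 12 mm high to be gripped from above, closing along the gate's x.
- rest: Grey plastic rest, fixed to the bench, 80 x 120 mm, floor 8 mm above the bench; four cheeks 42 mm high form a 12 mm slot along its y (y -52 to 52 mm) in which the gate stands upright. Origin on the bench under its middle.
- focus_stick: Bystander, loose: yellow stepped plastic gauge, 18 x 110 x 22 mm, lying in front of the frame. Origin at its underside.
- brush: Bystander, loose: flat wooden brush, 142 mm, lying in front of the frame. Origin at its underside.
- v_block_0: Bystander, loose: grey V-block, 28 x 36 x 30 mm, near the front edge, between rest and frame. Origin at its underside.
- v_block_1: Bystander, loose: grey V-block, 28 x 36 x 30 mm, farther from the robot, behind the rest. Origin at its underside.
- gauge_block: Bystander, loose: grey metal block with two holes, 24 x 37 x 25 mm, behind the frame. Origin at its underside.
- mouse: Bystander, loose: black computer mouse, 106 x 57 x 35 mm, at the right. Origin at its underside.

How it is judged:
At the end, for the whole second after the job is handed in: Both eyes lie on their shoulders (30 and 110 mm up, within 4 mm) on the hinge line (5 mm in frame x; y 79 to 101 mm); gate upright within 4 degrees, carried by the frame, closed (free edge within 12 mm of the frame's y axis line, strike side), let go and at rest (x of lower_eye in the frame of guard_frame between -0.005 and 0.005 m and y of lower_eye in the frame of guard_frame between 0.079 and 0.101 m and z of lower_eye in the frame of guard_frame between 0.026 and 0.034 m and x of upper_eye in the frame of guard_frame between -0.005 and 0.005 m and y of upper_eye in the frame of guard_frame between 0.079 and 0.101 m and z of upper_eye in the frame of guard_frame between 0.106 and 0.114 m and x of free_edge in the frame of guard_frame between -0.012 and 0.012 m and y of free_edge in the frame of guard_frame below -0.05 m and angle between gate's own z axis and vertical below 0.07 rad and contact force between gate and guard_frame above 1 N and linear speed of gate below 0.02 m/s and angular speed of gate below 0.1 rad/s); the robot touches nothing.
It fails at once if a bystander (stepped gauge, brush, V-block, gauge block, mouse) is shifted by more than 20 mm (distance of any of focus_stick, brush, v_block_0, v_block_1, gauge_block, mouse from where it was at the start of the episode above 0.02 m).
It also fails if it takes over 72 s, if anything falls off the work surface, if the arm or the gripper's body presses on something with over 40 N, if the wrist force passes 120 N, or if a joint passes its speed limit or range.

## Working session

There is one attempt and no reset: what is moved stays moved. The work goes in short steps, Python scripts to look and compute and a shell command to move; the robot and the scene stay as the last step left them, time stands still between calls to the robot, and variables do not carry over. Pictures are saved under pics/ and viewed, at most 10 in all, crops included, and the job is handed in when it is done.

```bash
ls; mkdir -p pics; cat > h.py <<'E'
import numpy as np,cv2
from cell import ctrl
E
python3 - <<'E'
from h import *
print(ctrl.grasp_offset,ctrl.sense())
for n in("top","side"):
    c=ctrl.get_calibration(n);p,d=ctrl.camera(n)
    np.savez(f"{n}0.npz",p=p,d=d,K=c["camera_matrix"],R=c["R"],t=c["t"])
    cv2.imwrite(f"pics/{n}0.png",p[:,:,::-1]); print(n,c,(d>0).mean())
E
```

```text
cell.py
pics
steer.py
0.0187 {'time': 0.0, 'q': array([-1.28939287e+00,  1.31177417e-01,  1.48930248e+00, -4.47868216e-06,
        1.52296489e+00, -8.54056359e-02]), 'qd': array([-0.0022482 , -0.00087086,  0.00041646, -0.00027672, -0.00057609,
        0.00141971]), 'joint_torque': array([-7.78377416e-04, -5.69390166e+01, -5.00555634e+01, -2.02847787e-04,
        1.47331471e-02, -1.30846374e-05]), 'tcp_pos': array([ 0.21504646, -0.55955077,  0.23022197]), 'ee_rot': array([-9.21405812e-04,  9.83228036e-01,  1.82378101e-01, -9.28344088e-05]), 'wrist_force': array([-0.92296454,  0.34638981, -0.43833198]), 'moment': array([-0.04483956, -0.04891748,  0.03707103]), 'grip_force': 0.0, 'finger_gap': 0.999319699759713}
top {'camera_matrix': array([[448.38695324,   0.        , 281.1852574 ],
       [  0.        , 448.38695324, 209.49091189],
       [  0.        ,   0.        ,   1.        ]]), 'R': array([[ 0.04671413, -0.9989064 ,  0.00194803],
       [-0.97665973, -0.04608288, -0.20979072],
       [ 0.20965106,  0.00789763, -0.97774437]]), 't': array([-0.13065989,  0.56919517,  1.42965981])} 0.9959268707482993
side {'camera_matrix': array([[509.08978108,   0.        , 288.90012053],
       [  0.        , 509.08978108, 209.52736528],
       [  0.        ,   0.        ,   1.        ]]), 'R': array([[-0.99156393, -0.12961033, -0.00146293],
       [-0.07148044,  0.55619555, -0.82797165],
       [ 0.10812735, -0.82088225, -0.56076805]]), 't': array([0.54409204, 0.18436069, 1.22803984])} 0.9960204081632653
```

View pics/top0.png

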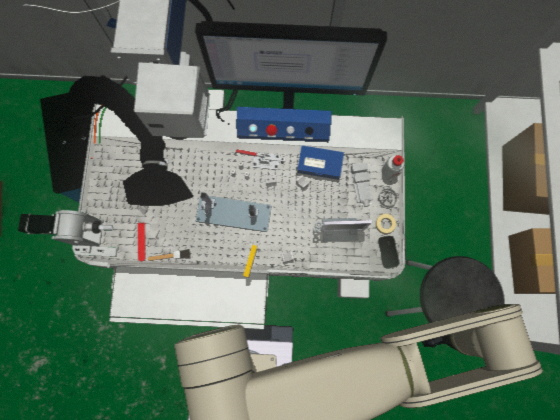

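View pics/side0.png

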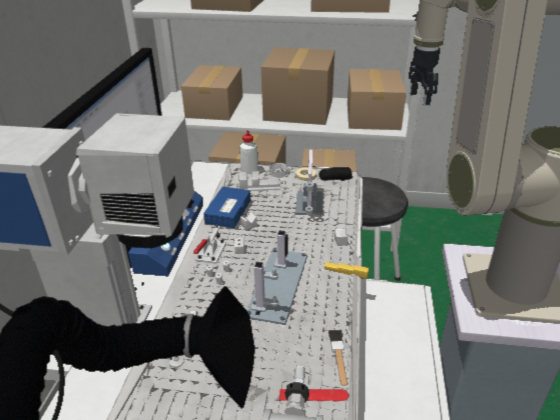

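Top view: plate at about (200–270, 195–230) with two posts; gate in its rest at about (345,228); yellow gauge at (250,260), brush (170,255). Side view: posts at (258,290) and (282,250). Zooming in, with the point cloud.

```bash
cat >> h.py <<'E'
def cloud(p,d,K,R,t):
    v,u=np.mgrid[:d.shape[0],:d.shape[1]]
    c=np.stack([(u-K[0,2])/K[0,0]*d,(v-K[1,2])/K[1,1]*d,d],-1)
    return (c-t)@R
def proj(X,K,R,t):
    c=R@np.asarray(X)+t; q=K@c; return q[:2]/q[2]
def ray(u,v,z,K,R,t):
    r=R.T@np.linalg.solve(K,[u,v,1.]); o=-R.T@t
    return o+r*(z-o[2])/r[2]
E
python3 - <<'E'
from h import *
T=np.load("top0.npz");S=np.load("side0.npz")
a=cv2.resize(T['p'][180:280,190:410],None,fx=3.6,fy=3.6,interpolation=cv2.INTER_CUBIC)
b=cv2.resize(S['p'][150:330,220:400],None,fx=1.3*1.0,fy=1.3,interpolation=cv2.INTER_CUBIC)
im=np.zeros((a.shape[0]+b.shape[0],a.shape[1],3),np.uint8);im[:a.shape[0]]=a;im[a.shape[0]:,:b.shape[1]]=b
c=cv2.resize(S['p'][180:230,280:370],None,fx=4.5,fy=4.5,interpolation=cv2.INTER_CUBIC)
im[a.shape[0]:a.shape[0]+c.shape[0],260:260+c.shape[1]]=c
cv2.imwrite("pics/z1.png",im[:600,:,::-1]);print(im.shape)
for n,D in(("t",T),("s",S)):
    P=cloud(**D).reshape(-1,3)
    m=(P[:,0]>.2)&(P[:,0]<.9)&(P[:,1]>-.45)&(P[:,1]<.3)
    Q=P[m]
    # vertical things: cluster on xy grid, z>50mm
    g={}
    h=Q[(Q[:,2]>.05)&(Q[:,2]<.2)]
    M=np.zeros((140,150),np.uint8);i=((h[:,0]-.2)*200).astype(int);j=((h[:,1]+.45)*200).astype(int);M[i,j]=255
    k,l,s,cc=cv2.connectedComponentsWithStats(M)
    L=l[i,j]
    for q in range(1,k):
        x=h[L==q]
        if len(x)>15:print(n,len(x),x.min(0).round(3),x.max(0).round(3))
    b=Q[(np.abs(Q[:,2])<.006)];print(n,"bench z",np.median(b[:,2]))
E
```

```text
(594, 792, 3)
t 378 [ 0.51  -0.389  0.05 ] [ 0.537 -0.214  0.149]
t 64 [ 0.553 -0.018  0.05 ] [0.576 0.    0.112]
t 118 [0.554 0.136 0.05 ] [0.602 0.157 0.141]
t 416 [0.619 0.202 0.05 ] [0.76  0.3   0.143]
t 22 [ 0.691 -0.393  0.05 ] [ 0.71  -0.349  0.056]
t 20 [ 0.732 -0.45   0.055] [ 0.751 -0.447  0.103]
t 97 [ 0.755 -0.033  0.052] [0.772 0.059 0.085]
t 1164 [ 0.838 -0.262  0.05 ] [0.9   0.068 0.078]
t bench z 0.0004826908546628865
s 215 [ 0.512 -0.386  0.051] [ 0.538 -0.207  0.145]
s 219 [ 0.554 -0.013  0.051] [0.578 0.01  0.108]
s 406 [0.554 0.138 0.051] [0.607 0.163 0.133]
s 990 [0.621 0.203 0.05 ] [0.706 0.3   0.138]
s 122 [ 0.72 -0.45  0.05] [ 0.765 -0.437  0.098]
s 110 [ 0.758 -0.027  0.052] [0.773 0.064 0.08 ]
s 28 [ 0.84  -0.124  0.051] [ 0.859 -0.113  0.069]
s 181 [0.856 0.01  0.05 ] [0.9   0.074 0.069]
s 2237 [0.855 0.209 0.05 ] [0.9   0.296 0.2  ]
s 16 [0.862 0.189 0.167] [0.87  0.192 0.186]
s bench z -0.0021475177239241895
```

View pics/z1.png

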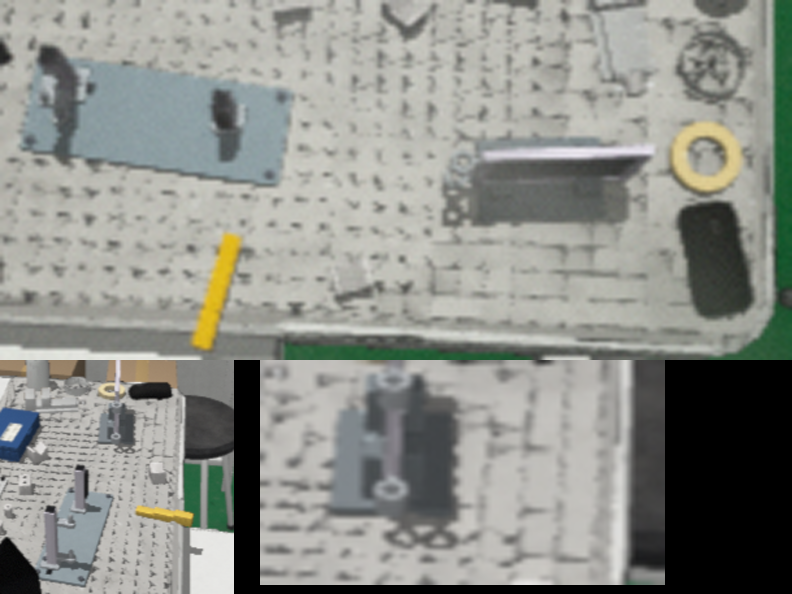

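The zoom shows the gate's top rail (white strip, zoom (480–655,150)) with the eyes at the left (+y) end. The hinge post is at the plate's left end and the strike post is to its right, so frame y runs roughly along world +y.

```bash
cat >> h.py <<'E'
def rectfit(p,d,K,R,t,z,win,lo=8):
    x0,y0,x1,y1=win; q=p.astype(int); m=np.zeros(d.shape,np.uint8)
    blue=(q[...,2]-q[...,0]>lo); m[y0:y1,x0:x1]=blue[y0:y1,x0:x1]*255
    m=cv2.morphologyEx(m,cv2.MORPH_CLOSE,np.ones((5,5)))
    m=cv2.morphologyEx(m,cv2.MORPH_OPEN,np.ones((5,5)))
    c=max(cv2.findContours(m,0,cv2.CHAIN_APPROX_NONE)[0],key=cv2.contourArea)
    P=np.array([ray(u,v,z,K,R,t)[:2] for u,v in c[:,0]])
    return cv2.minAreaRect((P*1000).astype(np.float32)),P
E
python3 - <<'E'
from h import *
T=np.load("top0.npz");S=np.load("side0.npz")
for n,D,w in(("t",T,(190,185,280,240)),("s",S,(240,240,320,330))):
    for lo in(10,18): print(n,rectfit(**D,z=.008,win=w,lo=lo)[0])
    P=cloud(**D).reshape(-1,3)
    def sel(a,b):
        return P[((P>a)&(P<b)).all(1)]
    for nm,a,b in(("gate",(.49,-.42,.128),(.56,-.18,.16)),("strike",(.53,-.04,.095),(.6,.03,.115)),("hinge",(.53,.12,.115),(.62,.18,.15)),("arms",(.53,.12,.09),(.62,.18,.115))):
        s=sel(a,b)
        if len(s)>3:
            (vx,vy),(cx,cy)=cv2.fitLine((s[:,:2]).astype(np.float32),cv2.DIST_L2,0,.01,.01).reshape(2,2)
            print(n,nm,len(s),s.mean(0).round(4),s.min(0).round(3),s.max(0).round(3),"dir deg",np.degrees(np.arctan2(vy,vx)).round(2))
E
```

```text
t ((567.190185546875, 60.811683654785156), (246.92288208007812, 93.46688079833984), 84.17623138427734)
t ((567.870361328125, 66.40817260742188), (141.22764587402344, 90.59817504882812), 84.47220611572266)
t gate 176 [ 0.5264 -0.3128  0.1412] [ 0.516 -0.388  0.128] [ 0.537 -0.24   0.149] dir deg -85.2
t strike 45 [ 0.5647 -0.0082  0.1045] [ 0.553 -0.016  0.095] [0.576 0.    0.112] dir deg -4.25
t hinge 45 [0.5891 0.1449 0.1287] [0.558 0.136 0.115] [0.602 0.154 0.141] dir deg -9.22
t arms 54 [0.5735 0.1461 0.1086] [0.554 0.136 0.098] [0.6   0.157 0.115] dir deg -13.01
s ((566.20849609375, 70.48694610595703), (249.2891082763672, 92.07876586914062), 84.56211853027344)Traceback (most recent call last):
  File "<stdin>", line 4, in <module>
  File "h.py", line 17, in rectfit
    c=max(cv2.findContours(m,0,cv2.CHAIN_APPROX_NONE)[0],key=cv2.contourArea)
ValueError: max() iterable argument is empty
```

Units first: shifts go in shares of 0.8 m and turns go in shares of pi/2 rad. So 0.055 m / 0.8 = 0.0688, -0.0185 m / 0.8 = -0.0231.

```bash
python3 steer.py '[{"tx": 0.0688, "ty": -0.0231, "tz": -0.0125, "finger_gap": 1}, {"tx": 0.0688, "ty": -0.0231, "tz": -0.0125, "finger_gap": 1}, {"tx": 0.0688, "ty": -0.0231, "tz": -0.0125, "finger_gap": 1}, {"tx": 0.0688, "ty": -0.0231, "tz": -0.0125, "finger_gap": 1}, {"tx": 0.0688, "ty": -0.0231, "tz": -0.0125, "finger_gap": 1}]' && python3 steer.py '[{"tx": 0.0688, "ty": -0.0231, "tz": -0.0125, "finger_gap": 1}, {"tx": 0.0688, "ty": -0.0231, "tz": -0.0125, "finger_gap": 1}, {"rz": -0.1171, "finger_gap": 1}, {"rz": -0.1171, "finger_gap": 1}, {"rz": -0.1171, "finger_gap": 1}]' && python3 steer.py '[{"rz": -0.1171, "finger_gap": 1}, {"rz": -0.1171, "finger_gap": 1}, {"rz": -0.1171, "finger_gap": 1}, {"rz": -0.1171, "finger_gap": 1}, {"finger_gap": 1}]'
cat >> h.py <<'E'
def snap(n,tag):
    c=ctrl.get_calibration(n);p,d=ctrl.camera(n)
    np.savez(f"{tag}.npz",p=p,d=d,K=c["camera_matrix"],R=c["R"],t=c["t"]);cv2.imwrite(f"pics/{tag}.png",p[:,:,::-1]);return c
E
python3 - <<'E'
from h import *
c=snap("wrist","w1");print(-c["R"].T@c["t"],c["R"].round(3),c["camera_matrix"])
s=ctrl.sense();print(s["time"],s["q"],s["tcp_pos"],s["ee_rot"])
E
```

```text
time: 0.72
tcp_pos: [0.4398, -0.3736, 0.2812]
ee_rot: [-0.0, 0.983, 0.182, -0.0]
wrist_force: [0.7, -0.9, -0.3]
finger_gap: 1.001
grip_force: 0.0
time: 1.35
tcp_pos: [0.5281, -0.3007, 0.3006]
ee_rot: [-0.001, 0.895, 0.446, -0.0]
wrist_force: [-0.7, 0.3, -0.3]
finger_gap: 1.0
grip_force: 0.0
time: 1.98
tcp_pos: [0.528, -0.301, 0.3007]
ee_rot: [-0.0, 0.677, 0.736, -0.0]
wrist_force: [-0.4, 0.1, 0.1]
finger_gap: 1.001
grip_force: 0.0
[ 0.52130005 -0.22608381  0.44260324] [[ 0.997  0.083 -0.   ]
 [ 0.079 -0.951  0.297]
 [ 0.024 -0.296 -0.955]] [[305.94661492   0.         275.88710771]
 [  0.         305.94661492 212.21170313]
 [  0.           0.           1.        ]]
2.025 [-6.02486102e-01  1.34226842e-01  1.35849949e+00 -2.84276400e-06
  1.64966175e+00 -6.82361269e-01] [ 0.52800456 -0.3010177   0.30082778] [-3.93457825e-04  6.78310333e-01  7.34775431e-01 -5.80725153e-05]
```

View pics/w1.png

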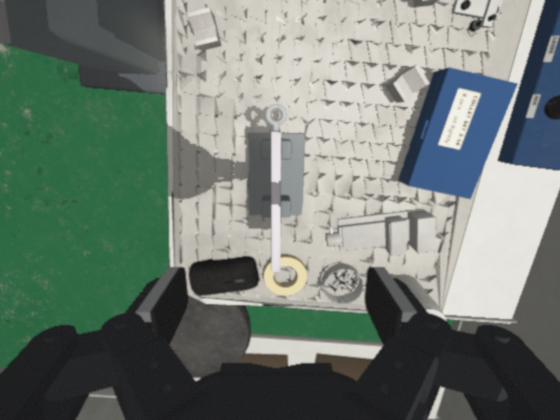

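The wrist view shows the rail as a strip from (277,128) to (277,272) and the upper eye ring at (276,115). The mouse is at (225,275), and nothing stands beside the rail's middle.

```bash
cat >> h.py <<'E'
def rail(D,win,z):
    K,R,t=D['K'],D['R'],D['t'];P=cloud(D['p'],D['d'],K,R,t)
    x0,y0,x1,y1=win; m=np.zeros(D['d'].shape,np.uint8)
    m[y0:y1,x0:x1]=(np.abs(P[y0:y1,x0:x1,2]-z)<.008)*255
    k,l,s,c=cv2.connectedComponentsWithStats(m); i=1+np.argmax(s[1:,4])
    vs,us=np.nonzero(l==i)
    W=np.array([ray(u,v,z,K,R,t)[:2] for u,v in zip(us,vs)])
    r=cv2.minAreaRect((W*1000).astype(np.float32)); return s[i],r,P
E
python3 - <<'E'
from h import *
D=dict(np.load("w1.npz"))
s,r,P=rail(D,(255,95,300,300),.142);print(s,r)
m=np.abs(P[95:300,255:300,2]-.142)<.008
print("rail z",np.median(P[95:300,255:300,2][m]))
# eye ring: points with z~0.118
e=P[100:128,262:292].reshape(-1,3);e=e[(e[:,2]>.1)&(e[:,2]<.128)];print(len(e),e.mean(0),e.min(0),e.max(0))
# bench z
print(np.median(P[150:250,330:380,2]))
b,_=cv2.projectPoints if 0 else (None,None)
print(np.array([proj((.5264,-.3128,.142),D['K'],D['R'],D['t'])]))
E
```

```text
[ 270  131   11  141 1327] ((527.754638671875, -312.71014404296875), (9.681275367736816, 148.25567626953125), 4.895865440368652)
rail z 0.14119617670210569
278 [ 0.52038202 -0.22437683  0.11684886] [ 0.50985051 -0.23616348  0.10280165] [ 0.53132657 -0.21358138  0.11893614]
0.005495736773883932
[[273.90203883 205.90813418]]
```

Scaled: 0.045 m / 0.8 = 0.0563, -0.0117 m / 0.8 = -0.0146, -0.005 rad / 1.5708 = -0.0032.

```bash
python3 steer.py '[{"tx": -0.0146, "ty": -0.0013, "tz": 0.025, "rz": -0.0032, "finger_gap": 0.6}, {"tz": 0.0563, "finger_gap": 0.6}, {"tz": 0.0563, "finger_gap": 0.6}, {"tz": 0.05, "finger_gap": 0.6}, {"tz": 0.0425, "finger_gap": 0.6}]' 100 && python3 steer.py '[{"finger_gap": 0.6}, {"finger_gap": 0}, {"finger_gap": 0}, {"finger_gap": 0}, {"finger_gap": 0}]' 100
```

```text
time: 2.65
tcp_pos: [0.5266, -0.3127, 0.1134]
ee_rot: [-0.002, 0.676, 0.737, -0.0]
wrist_force: [-0.3, -0.1, -0.6]
finger_gap: 0.599
grip_force: 0.0
time: 3.28
tcp_pos: [0.5294, -0.314, 0.1197]
ee_rot: [0.002, 0.675, 0.738, 0.0]
wrist_force: [-0.1, -1.3, 7.1]
finger_gap: 0.093
grip_force: 98.5
```

Scaled: -0.03 m / 0.8 = -0.0375, -0.025 m / 0.8 = -0.0313.

```bash
python3 steer.py '[{"tz": -0.0188, "finger_gap": 0}, {"tz": -0.0375, "finger_gap": 0}, {"tz": -0.0375, "finger_gap": 0}, {"tz": -0.0313, "finger_gap": 0}, {"finger_gap": 0}]' 100 && python3 steer.py '[{"tx": 0.05, "ty": -0.0066, "finger_gap": 0}, {"tx": 0.0616, "ty": -0.0066, "finger_gap": 0}, {"tx": 0.0616, "ty": -0.0066, "finger_gap": 0}, {"tx": 0.0616, "ty": -0.0066, "finger_gap": 0}, {"tx": 0.0616, "ty": -0.0066, "finger_gap": 0}]' && python3 steer.py '[{"tx": 0.0616, "ty": -0.0066, "finger_gap": 0}, {"tx": 0.0616, "ty": -0.0066, "finger_gap": 0}, {"tx": 0.0563, "ty": -0.0066, "finger_gap": 0}, {"tx": 0.0163, "rz": 0.1178, "finger_gap": 0}, {"finger_gap": 0}]'
python3 - <<'E'
from h import *
c=snap("wrist","w2")
s=ctrl.sense();print(s["time"],s["q"],s["tcp_pos"],s["ee_rot"],s["wrist_force"])
E
```

```text
time: 3.9
tcp_pos: [0.5294, -0.3136, 0.2207]
ee_rot: [0.003, 0.675, 0.738, 0.0]
wrist_force: [0.7, 0.4, -2.1]
finger_gap: 0.092
grip_force: 97.9
time: 4.53
tcp_pos: [0.4793, -0.0772, 0.2158]
ee_rot: [-0.001, 0.675, 0.738, -0.0]
wrist_force: [0.4, 0.5, -1.8]
finger_gap: 0.093
grip_force: 98.0
time: 5.15
tcp_pos: [0.45, 0.0765, 0.2161]
ee_rot: [-0.001, 0.739, 0.674, -0.001]
wrist_force: [0.2, 0.5, -2.3]
finger_gap: 0.091
grip_force: 98.0
5.2 [ 5.43902820e-02 -2.59022505e-01  1.88832256e+00 -3.19055821e-04
  1.51397253e+00  1.44990958e-01] [0.45025086 0.0756729  0.21623555] [-4.08619546e-04  7.38396123e-01  6.74366692e-01 -7.50958485e-04] [ 0.31952776  0.12595577 -2.93080378]
```

View pics/w2.png

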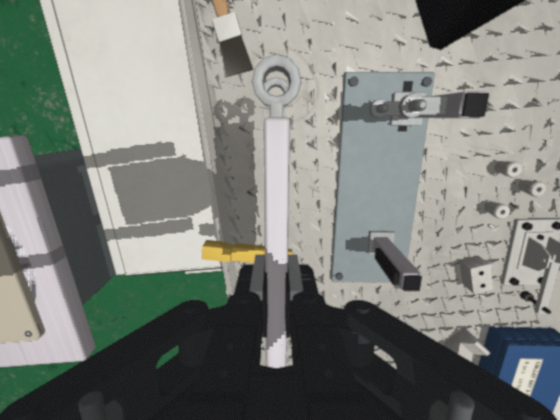

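The wrist view shows the held gate's upper eye at (276,80), the frame plate at (335–435, 72–282) and the upper arm and pin near (415,103). The lower pin is near (380,107). I'll zoom in and measure.

```bash
python3 - <<'E'
from h import *
D=dict(np.load("w2.npz"));K,R,t=D['K'],D['R'],D['t']
cv2.imwrite("pics/z2.png",cv2.resize(D['p'][40:150,240:500],None,fx=3,fy=3,interpolation=cv2.INTER_CUBIC)[:,:,::-1])
r,_=rectfit(**D,z=.008,win=(325,60,445,295),lo=8);print("plate",r)
s,rr,P=rail(D,(255,110,300,260),.238);print("rail",s,rr)
def rep(n,win,lo,hi):
    x0,y0,x1,y1=win;q=P[y0:y1,x0:x1].reshape(-1,3);q=q[(q[:,2]>lo)&(q[:,2]<hi)]
    if len(q):print(n,len(q),q.mean(0).round(4),q.min(0).round(4),q.max(0).round(4))
rep("upper eye",(250,50,302,108),.2,.225)
rep("pin top",(370,80,450,130),.118,.132)
rep("shoulder/arm",(370,80,450,130),.10,.116)
rep("hinge top",(450,80,500,130),.125,.14)
rep("low pin",(360,85,400,130),.036,.056)
rep("strike top",(380,240,430,300),.1,.116)
# eye ring by contour, in z=.214 plane
E
```

```text
plate ((564.6915893554688, 38.72105407714844), (197.05242919921875, 91.27898406982422), 84.10721588134766)
rail [ 263  118   27  142 3463] ((453.9173278808594, 122.03311157226562), (58.12216567993164, 9.841229438781738), 84.52301025390625)
upper eye 1545 [0.458  0.1665 0.2128] [0.4471 0.1553 0.2003] [0.4686 0.1771 0.2159]
pin top 141 [0.5603 0.1499 0.123 ] [0.5567 0.1457 0.1181] [0.565  0.1541 0.1267]
shoulder/arm 918 [0.5713 0.1488 0.1092] [0.5524 0.1391 0.1005] [0.5892 0.1587 0.116 ]
hinge top 778 [0.5934 0.1466 0.1311] [0.5852 0.1371 0.1251] [0.6043 0.1559 0.1345]
low pin 81 [0.5603 0.1499 0.0428] [0.5569 0.1459 0.0366] [0.5651 0.1539 0.0471]
strike top 413 [ 0.5668 -0.0053  0.1057] [ 0.5541 -0.0161  0.1   ] [0.5768 0.0029 0.1089]
```

View pics/z2.png

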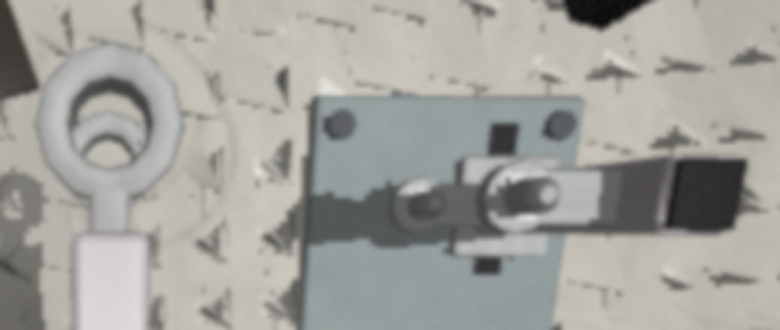

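Scaled: 0.035 m / 0.8 = 0.0438, -0.0073 m / 0.8 = -0.0091.

```bash
python3 steer.py '[{"tx": -0.0091, "tz": 0.025, "finger_gap": 0}, {"tz": 0.04, "finger_gap": 0}, {"ty": 0.0438, "finger_gap": 0}, {"ty": 0.0375, "finger_gap": 0}, {"finger_gap": 0}]'
cat >> h.py <<'E'
def gatefit(tag,zt):
    D=dict(np.load(tag+".npz"));P=cloud(**D);s=ctrl.sense();tp=s["tcp_pos"]
    q=P.reshape(-1,3)
    w,x,y,z=s["ee_rot"];a=2*np.arctan2(y,x);ax=np.array([np.cos(a),np.sin(a)]);ay=np.array([np.sin(a),-np.cos(a)])
    L=np.c_[(q[:,:2]-tp[:2])@ax,(q[:,:2]-tp[:2])@ay,q[:,2]]
    def bb(n,lo,hi):
        k=L[((L>lo)&(L<hi)).all(1)]
        if len(k)<5: print(n,"few");return None
        b=(np.percentile(k,1,0)+np.percentile(k,99,0))/2
        print(n,len(k),"bbox mid",b.round(4),"size",np.ptp(k,0).round(4),"med",np.median(k,0).round(4));return b
    r=L[(L[:,0]>.03)&(L[:,0]<.073)&(abs(L[:,1])<.015)&(abs(L[:,2]-zt)<.01)]
    print("rail z slope",np.polyfit(r[:,0],r[:,2],1).round(4),"y slope",np.polyfit(r[:,0],r[:,1],1).round(4))
    e=bb("eye",(.077,-.015,zt-.034),(.108,.018,zt-.016))
    print("yaw",np.degrees(a).round(2),"tcp",tp.round(4),"F",s["wrist_force"].round(1),"t",s["time"])
    return D,L,bb,e
E
python3 - <<'E'
from h import *
snap("wrist","w3")
D,L,bb,e=gatefit("w3",.186)
for n,z0,z1 in(("upin",.117,.1275),("lpin",.037,.0475)): bb(n,(.06,.02,z0),(.11,.06,z1))
bb("ushoulder",(.06,.02,.1),(.11,.05,.116))
bb("strike",(-.12,.02,.1),(-.03,.09,.116));bb("hinge",(.06,.05,.125),(.12,.1,.14))
E
```

```text
time: 5.82
tcp_pos: [0.516, 0.0605, 0.1644]
ee_rot: [-0.0, 0.739, 0.673, -0.001]
wrist_force: [0.1, 0.1, -1.9]
finger_gap: 0.094
grip_force: 98.2
rail z slope [0.002  0.1857] y slope [0.0011 0.0006]
eye 1578 bbox mid [0.0887 0.0007 0.1584] size [0.0238 0.0217 0.0123] med [0.0902 0.0007 0.1617]
yaw 84.6 tcp [0.5149 0.0608 0.1644] F [-0.6  0.5 -2.3] t 5.875
upin 227 bbox mid [0.093  0.0379 0.122 ] size [0.0086 0.009  0.0101] med [0.0927 0.0373 0.1233]
lpin 76 bbox mid [0.0929 0.0372 0.0418] size [0.0083 0.0067 0.0091] med [0.092  0.0365 0.0431]
ushoulder 725 bbox mid [0.093  0.0397 0.1092] size [0.0179 0.0209 0.0152] med [0.092  0.0383 0.1092]
strike 231 bbox mid [-0.0594  0.0568  0.104 ] size [0.0132 0.0221 0.0083] med [-0.0549  0.056   0.1036]
hinge 1280 bbox mid [0.093  0.0713 0.1296] size [0.0178 0.0177 0.0094] med [0.0929 0.0705 0.132 ]
```

View pics/w3.png

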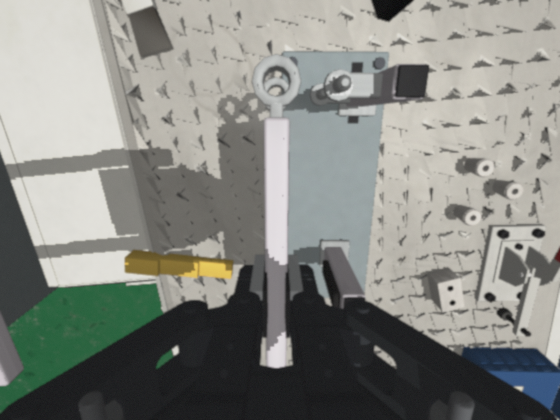

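The picture shows the upper eye at (276,80) and the upper pin at (342,82), nearly in line; the path is clear. I'll refine the eye centre.

```bash
python3 - <<'E'
from h import *
D,L,bb,e=gatefit("w3",.186)
k=L[((L>(.07,-.015,.1595))&(L<(.11,.016,.166))).all(1)]
r=np.hypot(k[:,0]-.09,k[:,1]-.0007);k=k[(r>.004)]
k=k[k[:,0]>.0795]
print(len(k),k.min(0),k.max(0))
for n in("ring",):
    (c,rad)=cv2.minEnclosingCircle((k[:,:2]*1000).astype(np.float32));print(c,rad)
u=L[((L>(.08,.025,.1235))&(L<(.105,.05,.128))).all(1)];print("tip",len(u),u.min(0),u.max(0))
E
```

```text
rail z slope [0.002  0.1857] y slope [0.0011 0.0006]
eye 1578 bbox mid [0.0887 0.0007 0.1584] size [0.0238 0.0217 0.0123] med [0.0902 0.0007 0.1617]
yaw 84.6 tcp [0.5149 0.0608 0.1644] F [-0.6  0.5 -2.3] t 5.875
1400 [ 0.07954539 -0.01026222  0.15950187] [0.10084018 0.01129805 0.164328  ]
(89.9233627319336, 0.6603797674179077) 10.923080444335938
tip 109 [0.08970993 0.03444113 0.12351282] [0.09584786 0.04111404 0.12716428]
```

Scaled: 0.017 m / 0.8 = 0.0213, 0.003 m / 0.8 = 0.0038.

```bash
python3 steer.py '[{"tx": 0.0038, "ty": 0.0213, "finger_gap": 0}, {"ty": 0.0188, "finger_gap": 0}, {"ty": 0.0063, "finger_gap": 0}, {"finger_gap": 0}]'
python3 - <<'E'
from h import *
snap("wrist","w4")
D,L,bb,e=gatefit("w4",.186)
bb("hinge",(.06,.015,.125),(.12,.06,.14))
k=L[((L>(.0795,-.015,.1595))&(L<(.11,.016,.166))).all(1)]
print(cv2.minEnclosingCircle((k[:,:2]*1000).astype(np.float32)))
bb("pin",(.07,-.03,.1175),(.115,.03,.1275))
bb("lpin",(.07,-.03,.037),(.115,.03,.0475))
cv2.imwrite("pics/z4.png",cv2.resize(D['p'][30:150,200:400],None,fx=4,fy=4,interpolation=cv2.INTER_CUBIC)[:,:,::-1])
E
```

```text
time: 6.38
tcp_pos: [0.5515, 0.0612, 0.1651]
ee_rot: [-0.0, 0.74, 0.673, -0.0]
wrist_force: [-0.3, 0.2, -2.1]
finger_gap: 0.092
grip_force: 98.2
rail z slope [0.0005 0.1865] y slope [ 0.0014 -0.0003]
eye 1585 bbox mid [ 0.0888 -0.0002  0.1589] size [0.0238 0.0217 0.0128] med [ 9.040e-02 -1.000e-04  1.624e-01]
yaw 84.53 tcp [0.5513 0.0613 0.1651] F [-0.2  0.  -2.3] t 6.425
hinge 1149 bbox mid [0.0889 0.0352 0.1299] size [0.0175 0.0174 0.0093] med [0.0887 0.0347 0.132 ]
((90.04763793945312, -0.22524744272232056), 10.928956985473633)
pin 251 bbox mid [0.0888 0.0131 0.1227] size [0.0175 0.0317 0.0098] med [0.0894 0.0037 0.1239]
lpin 6 bbox mid [0.0819 0.0274 0.0433] size [0.0032 0.0014 0.0063] med [0.0816 0.027  0.0424]
```

View pics/z4.png

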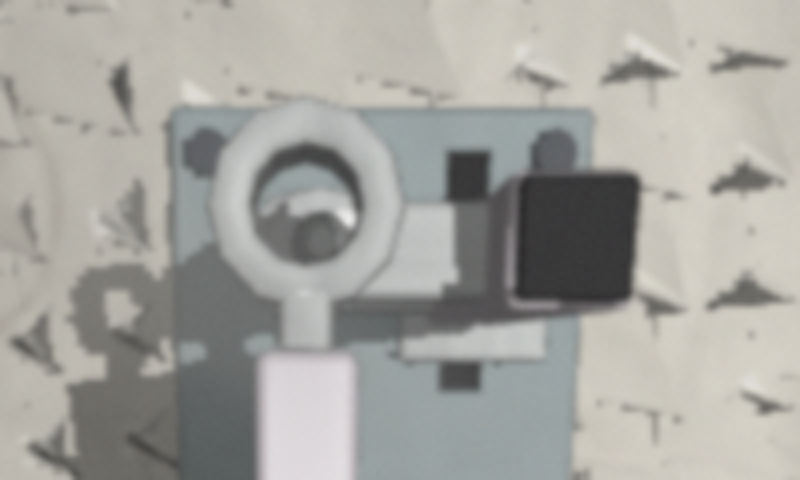

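The upper pin's tip shows inside the bore, at crop (320,232) against a bore centre of (307,205). Next I measure the tip offset.

```bash
python3 - <<'E'
from h import *
D,L,bb,e=gatefit("w4",.186)
u=L[((L>(.08,-.01,.1235))&(L<(.1,.012,.129))).all(1)];print(len(u),u.min(0),u.max(0),np.median(u,0))
E
```

```text
rail z slope [0.0005 0.1865] y slope [ 0.0014 -0.0003]
eye 1585 bbox mid [ 0.0888 -0.0002  0.1589] size [0.0238 0.0217 0.0128] med [ 9.040e-02 -1.000e-04  1.624e-01]
yaw 84.53 tcp [0.5513 0.0613 0.1651] F [-0.2  0.  -2.3] t 6.425
89 [ 0.08670648 -0.0018213   0.12350244] [0.09197091 0.0048661  0.12662364] [0.08926796 0.00205013 0.12479908]
```

Scaled: 0.012 m / 0.8 = 0.015, 0.0017 m / 0.8 = 0.0021.

```bash
python3 steer.py '[{"tx": -0.0011, "ty": 0.0021, "finger_gap": 0}, {"tz": 0.015, "finger_gap": 0}, {"tz": 0.01, "finger_gap": 0}, {"tz": 0.0038, "finger_gap": 0}, {"finger_gap": 0}]' && python3 steer.py '[{"tz": 0.0025, "finger_gap": 0}, {"tz": 0.0025, "finger_gap": 0}, {"finger_gap": 0}]'
```

```text
time: 7.05
tcp_pos: [0.5533, 0.0605, 0.1417]
ee_rot: [-0.0, 0.74, 0.672, -0.0]
wrist_force: [0.3, -0.0, -2.0]
finger_gap: 0.092
grip_force: 98.2
time: 7.42
tcp_pos: [0.5536, 0.0605, 0.1382]
ee_rot: [-0.0, 0.74, 0.672, -0.0]
wrist_force: [0.2, -0.5, -1.8]
finger_gap: 0.089
grip_force: 98.2
```

Scaled: 0.003 m / 0.8 = 0.0038, 0.002 m / 0.8 = 0.0025.

```bash
python3 steer.py '[{"tz": 0.0038, "finger_gap": 0}, {"tz": 0.0038, "finger_gap": 0}, {"tz": 0.0025, "finger_gap": 0}, {"finger_gap": 0}]' && python3 steer.py '[{"tz": 0.0013, "finger_gap": 0}, {"tz": 0.0013, "finger_gap": 0}, {"finger_gap": 0}]'
```

```text
time: 7.92
tcp_pos: [0.5534, 0.0605, 0.13]
ee_rot: [-0.0, 0.74, 0.672, -0.0]
wrist_force: [-0.1, -0.5, -2.4]
finger_gap: 0.093
grip_force: 98.2
time: 8.3
tcp_pos: [0.5536, 0.0605, 0.1282]
ee_rot: [-0.0, 0.74, 0.672, -0.0]
wrist_force: [-0.5, -1.2, -2.5]
finger_gap: 0.087
grip_force: 98.2
```

Down another millimetre or two until contact shows.

Scaled: 0.001 m / 0.8 = 0.0013.

```bash
python3 steer.py '[{"tz": 0.0013, "finger_gap": 0}, {"finger_gap": 0}]' && python3 steer.py '[{"tz": 0.0013, "finger_gap": 0}, {"finger_gap": 0}]'
```

```text
time: 8.55
tcp_pos: [0.5537, 0.0605, 0.1274]
ee_rot: [0.0, 0.74, 0.672, 0.0]
wrist_force: [-0.7, -1.1, -2.2]
finger_gap: 0.089
grip_force: 98.3
time: 8.8
tcp_pos: [0.5539, 0.0604, 0.1267]
ee_rot: [0.0, 0.74, 0.672, 0.0]
wrist_force: [-0.4, -1.6, 1.7]
finger_gap: 0.092
grip_force: 98.8
```

Weight is now carried by the shoulders. Releasing and retreating straight up.

Scaled: -0.03 m / 0.8 = -0.0375, -0.01 m / 0.8 = -0.0125.

```bash
python3 steer.py '[{"finger_gap": 0.3}, {"finger_gap": 0.45}, {"finger_gap": 0.45}, {"tz": -0.0125, "finger_gap": 0.45}, {"tz": -0.0375, "finger_gap": 0.45}]' 20 && python3 steer.py '[{"tz": -0.05, "finger_gap": 0.45}, {"tz": -0.05, "finger_gap": 0.45}, {"ty": -0.025, "tz": -0.025, "finger_gap": 0.45}, {"finger_gap": 0.45}]'
python3 - <<'E'
from h import *
snap("wrist","w5")
D,L,bb,e=gatefit("w5",.150)
D=dict(np.load("w5.npz"));q=cloud(**D).reshape(-1,3)
r=q[(abs(q[:,2]-.15)<.008)&(q[:,0]>.5)&(q[:,0]<.6)&(q[:,1]>-.05)&(q[:,1]<.17)]
print("rail",len(r),cv2.minAreaRect((r[:,:2]*1000).astype(np.float32)),np.polyfit(r[:,1],r[:,2],1),np.median(r[:,2]))
k=q[(q[:,2]>.115)&(q[:,2]<.1295)&(abs(q[:,0]-.561)<.02)&(abs(q[:,1]-.15)<.02)]
print("eye",len(k),(np.percentile(k,1,0)+np.percentile(k,99,0))/2,np.median(k,0),k.max(0))
h=q[(q[:,2]>.127)&(q[:,2]<.135)&(q[:,0]>.58)&(q[:,0]<.62)&(abs(q[:,1]-.147)<.02)];print("hinge",np.median(h,0))
E
```

```text
time: 9.43
tcp_pos: [0.5523, 0.0605, 0.1653]
ee_rot: [-0.001, 0.74, 0.672, -0.001]
wrist_force: [-0.0, -0.4, 0.7]
finger_gap: 0.449
grip_force: 0.0
time: 9.93
tcp_pos: [0.5346, 0.0626, 0.2695]
ee_rot: [0.002, 0.74, 0.672, 0.002]
wrist_force: [0.1, 0.5, 0.3]
finger_gap: 0.45
grip_force: 0.0
rail z slope [0.047  0.1443] y slope [0.0036 0.0142]
eye 196 bbox mid [0.0874 0.0133 0.1231] size [0.0201 0.0098 0.011 ] med [0.0884 0.0139 0.1251]
yaw 84.51 tcp [0.5343 0.0625 0.2675] F [ 0.8  0.1 -0.2] t 9.975
rail 1748 ((552.8628540039062, 57.47654342651367), (149.08905029296875, 10.083882331848145), 84.43370819091797) [0.03950351 0.14347952] 0.14614137159778123
eye 488 [0.56143505 0.14539364 0.12171428] [0.56115307 0.14804331 0.12491967] [0.57199961 0.15876968 0.12763037]
hinge [0.5946671  0.14668844 0.13215613]
```

View pics/w5.png

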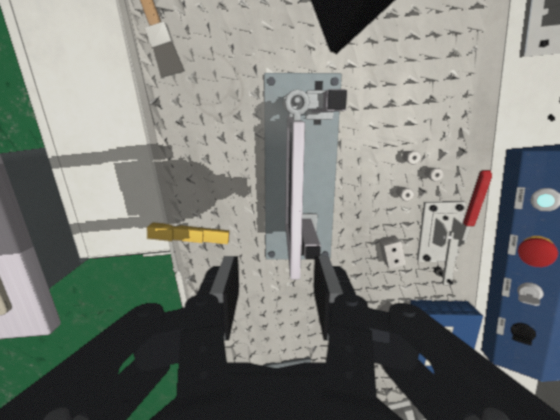

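The gate hangs at (297,100)–(295,275), with its free end in front of the strike post. It sags about 2°, which matches the bore play. A gentle nudge with shut fingers near the free end will seat it on the bumper.

Scaled: -0.058 m / 0.8 = -0.0725, 0.04 m / 0.8 = 0.05.

```bash
python3 steer.py '[{"tx": -0.0725, "ty": -0.0175, "finger_gap": 0}, {"finger_gap": 0}, {"tz": 0.05, "finger_gap": 0}, {"tz": 0.05, "finger_gap": 0}, {"tz": 0.05, "finger_gap": 0}]' 20 && python3 steer.py '[{"tz": 0.015, "finger_gap": 0}, {"finger_gap": 0}, {"ty": 0.0075, "finger_gap": 0}, {"ty": 0.005, "finger_gap": 0}, {"finger_gap": 0}]' && python3 steer.py '[{"ty": 0.0025, "finger_gap": 0}, {"finger_gap": 0}]'
```

```text
time: 10.6
tcp_pos: [0.5139, 0.0064, 0.1438]
ee_rot: [-0.001, 0.74, 0.672, -0.0]
wrist_force: [0.6, 0.3, 0.1]
finger_gap: 0.001
grip_force: 0.0
time: 11.22
tcp_pos: [0.5253, 0.0049, 0.1354]
ee_rot: [0.001, 0.74, 0.672, 0.001]
wrist_force: [-0.1, 0.3, -0.3]
finger_gap: -0.0
grip_force: 0.0
time: 11.48
tcp_pos: [0.5263, 0.0048, 0.1344]
ee_rot: [0.0, 0.74, 0.672, 0.0]
wrist_force: [0.2, 1.1, 0.4]
finger_gap: 0.0
grip_force: 0.0
```

Scaled: 0.0015 m / 0.8 = 0.0019.

```bash
python3 steer.py '[{"ty": 0.0019, "finger_gap": 0}, {"finger_gap": 0}]' && python3 steer.py '[{"ty": 0.0019, "finger_gap": 0}, {"finger_gap": 0}]' && python3 steer.py '[{"ty": 0.0019, "finger_gap": 0}, {"finger_gap": 0}]'
```

```text
time: 11.72
tcp_pos: [0.5277, 0.0047, 0.1343]
ee_rot: [0.0, 0.74, 0.672, 0.0]
wrist_force: [-0.2, 0.1, -0.1]
finger_gap: -0.002
grip_force: 0.0
time: 11.98
tcp_pos: [0.5293, 0.0045, 0.1343]
ee_rot: [0.0, 0.74, 0.672, 0.0]
wrist_force: [-0.9, 0.1, 0.9]
finger_gap: 0.003
grip_force: 0.0
time: 12.22
tcp_pos: [0.5307, 0.0044, 0.1343]
ee_rot: [0.0, 0.74, 0.672, -0.0]
wrist_force: [-0.0, -0.2, 0.5]
finger_gap: 0.002
grip_force: 0.0
```

Scaled: 0.0015 m / 0.8 = 0.0019.

```bash
for i in 1; do python3 steer.py '[{"ty": 0.0019, "finger_gap": 0}, {"finger_gap": 0}]' && python3 steer.py '[{"ty": 0.0019, "finger_gap": 0}, {"finger_gap": 0}]'; done
python3 - <<'E'
from h import *
c=snap("wrist","w6")
D=dict(np.load("w6.npz"));q=cloud(**D).reshape(-1,3)
r=q[(abs(q[:,2]-.147)<.009)&(q[:,0]>.52)&(q[:,0]<.6)&(q[:,1]>.02)&(q[:,1]<.13)]
print("rail",len(r),cv2.minAreaRect((r[:,:2]*1000).astype(np.float32)))
E
```

```text
time: 12.48
tcp_pos: [0.5321, 0.0043, 0.1342]
ee_rot: [-0.0, 0.74, 0.672, -0.0]
wrist_force: [-0.4, -0.2, 0.1]
finger_gap: -0.0
grip_force: 0.3
time: 12.72
tcp_pos: [0.5328, 0.0042, 0.1341]
ee_rot: [-0.001, 0.74, 0.672, -0.001]
wrist_force: [-5.5, 0.2, 2.6]
finger_gap: 0.007
grip_force: 3.2
rail 6410 ((555.8297119140625, 69.79086303710938), (100.5758285522461, 10.405524253845215), 84.97943115234375)
```

5.5 N of resistance, so it is seated on the bumper. Backing off and making a final check.

Units first: shifts go in shares of 0.8 m and turns go in shares of pi/2 rad. So -0.05 m / 0.8 = -0.0625, -0.03 m / 0.8 = -0.0375.

```bash
python3 steer.py '[{"ty": -0.0125, "finger_gap": 0}, {"ty": -0.025, "finger_gap": 0}, {"tz": -0.0625, "finger_gap": 0}, {"tz": -0.0625, "finger_gap": 0}, {"tz": -0.0375, "finger_gap": 0}]' && python3 steer.py '[{"tx": 0.0375, "ty": -0.0375, "finger_gap": 0}, {"tx": 0.025, "finger_gap": 0}, {"finger_gap": 0}, {"finger_gap": 0}]'
python3 - <<'E'
from h import *
snap("wrist","w7");snap("top","t7")
D=dict(np.load("w7.npz"));q=cloud(**D).reshape(-1,3)
r=q[(abs(q[:,2]-.147)<.009)&(q[:,0]>.52)&(q[:,0]<.6)&(q[:,1]>-.05)&(q[:,1]<.138)]
b=cv2.minAreaRect((r[:,:2]*1000).astype(np.float32));print(b,np.polyfit(r[:,1],r[:,2],1))
a=np.radians(84.2);d=np.array(b[0])/1000-[.561,.1497];th=np.radians(b[2]);f=d-.075*np.array([np.cos(th),np.sin(th)])
print("free edge frame x",f@[np.sin(a),-np.cos(a)])
k=q[(q[:,2]>.122)&(q[:,2]<.131)&(abs(q[:,0]-.561)<.014)&(abs(q[:,1]-.15)<.014)];print("eye top",np.median(k,0),(k.min(0)+k.max(0))/2)
A=np.load("top0.npz")['p'];B=np.load("t7.npz")['p']
a=A[170:290,100:420];b=B[170:290,100:420]
cv2.imwrite("pics/cmp.png",cv2.resize(np.vstack([a,b]),None,fx=2.45,fy=2.45,interpolation=cv2.INTER_CUBIC)[:,:,::-1])
print(ctrl.sense()["wrist_force"])
E
```

```text
time: 13.4
tcp_pos: [0.5044, 0.007, 0.2675]
ee_rot: [0.002, 0.74, 0.672, 0.001]
wrist_force: [0.5, 0.6, -0.8]
finger_gap: 0.001
grip_force: 0.0
time: 13.9
tcp_pos: [0.4786, 0.0593, 0.2642]
ee_rot: [0.0, 0.74, 0.672, -0.0]
wrist_force: [0.7, 0.0, -0.3]
finger_gap: 0.002
grip_force: 0.0
((553.70166015625, 57.99284744262695), (149.30197143554688, 10.690505981445312), 84.67505645751953) [0.03334382 0.14324987]
free edge frame x 0.0026284480695000253
eye top [0.56146951 0.14859912 0.12503163] [0.56177601 0.14724422 0.1248123 ]
[ 0.24302117 -0.34534505  0.53642755]
```

View pics/cmp.png

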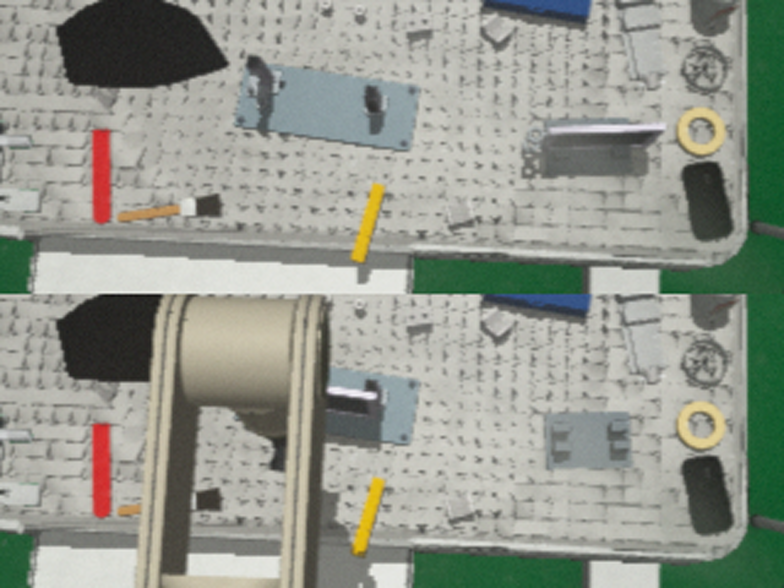

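The before/after pair shows the bystanders unmoved (yellow gauge, mouse, V-block, brush head) and the rest empty. The gate is at the strike post: free edge about 2.6 mm from the frame's y axis, tilt about 0.033 rad, eye top at 125 mm.

```bash
python3 -c "
from cell import ctrl
print(ctrl.sign_off())"
```

```text
the job is handed in; nothing more can be done
None
```

The gate is hung on both pins and closed against the bumper, with the gripper clear and no bystander seen to move; the job was handed in at about 14 s, and no verdict was returned.

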